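Fetch the brass mould from behind the stock and set it on the rest

ROBOT

A 6-joint arm with a two-finger parallel gripper is mounted at the origin on the work surface. World frame = base frame: x ahead of the robot, y to its left, z up, the work surface at z = 0. Lengths are in m, angles in degrees, forces in N, time in s.
With the tool pointing down it reaches from about 0.4 to 0.825 m from the base axis. Payload 7 kg.
Tool frame: the origin (TCP) lies midway between the tips of the shut fingers; the grasp point (between the pads) lies 19 mm behind it; z points along the fingers, y is the line along which they close (so a half turn about z gives the same grasp; the last joint's range is limited). The gripper opens to 88 mm and grips with 3 to 60 N. Pads are 19 mm wide; open, the fingers measure 130 mm over their backs; the gripper's body (78 mm by 193 mm) begins 47 mm behind the grasp point.
Start: joints at [88.642, 20.546, 0.682, 0, -70.136, -16.507], TCP at [0.207, 0.642, 0.202] pointing down, gripper open.
Joint ranges: [-176.03, 176.03], [-82.01, 121.73], [-58.28, 71.71], [-173.87, 95.51], [-174.79, -0.11], [-173.66, 173.66]. Speed limits (degrees/s): [136.94, 136.94, 172.46, 180, 180, 180].

INTERFACE

Orientations are given as [roll, pitch, yaw] about the fixed x, y, z axes, in that order (R = Rz(yaw) Ry(pitch) Rx(roll)).
In Python, from plant import r, eyes, workorder gives the robot as it stands.
- The arm moves only by the tool step_arm, never from a script. Its argument "plan" is a list of rows, each a list of 5 numbers: the shift along the tool's x, y, z each as a share of 25 cm, from -1 to 1, then the turn about the tool's z as a share of 60 degrees, from -1 to 1, then the finger opening in mm, from 0 to 87.6. In form: [[x, y, z, turn, jaw], ...]. A call has 1 to 12 rows; each row is the pose to reach, as a shift and turn from the pose commanded when the call began, along the tool's axes at that moment; what a row does not reach only later rows make up. A row lasts 1/12 s, in which the tool goes at most 41.7 mm and 7.16 degrees, less where a joint would pass 70% of its speed; a pose out of reach is approached as far as the arm can. A call with a number of a shift or a turn outside -1 to 1 is refused whole. A call with a gripper value outside its range is refused whole. The fingers move at their own pace and stop on an object; "newtons" is the grip in N (left out, the last holds). Time passes only in rows, so rows that repeat a pose let the fingers close. It gives the time, the measured TCP pose, the force, the opening and the grip force at its end, in the units of the state.
- r.get_state(): the state, without advancing time (a new reading comes with each control period).
- eyes.capture(name): name is "scene" or "top" or "wrist"; returns the picture (384x512x3 uint8, red, green, blue); there is no depth.
- eyes.camera_model(name): a dict with "fov_y" (degrees; the focal length in pixels is half the picture's height over the tangent of half this angle, whatever the lens; pixels are square), "cx", "cy" (the principal point, pixels), "world_to_cam" (4x4, takes a point from world to camera coordinates); the wrist camera has in their place "hand_eye" (4x4, takes a point from camera to tool coordinates, whose origin is the TCP and whose axes are the flange's). Camera axes: x right, y up, looking along -z (the intrinsics and any distortion apply to the point x, -y, -z); pixel columns grow to the right and rows downward; lengths in m; the calibration is good to about 2 mm. A picture is of the moment at which its call begins: read the wrist's pose just before it. camera_model takes no time and is no camera call.
- workorder.close_job(): hands the job in; it is judged then, once.
The state is a dict: "time_s": time; "joints": joint angles; "qd": joint speeds; "joint_torque": joint torques, N m; "tcp_pos": TCP position; "eef_rot": TCP orientation; "contact_force": force on the tool from outside, world axes, zero at the start; "moment": the same for the moment, N m; "gripper_width": finger opening in m; "gripper_force": force on a finger pad.
Only numpy, scipy, OpenCV 4.12 (cv2) and the standard library are available. Lean on these libraries where they do the work, as an engineer would, in place of code of your own. Each camera call takes 0.05 s, during which the arm holds its last target. There are 200 camera calls.

TASK

In the cork-lined tray a low brass mould stands hemmed in by a capped jar, a steel tumbler and a square graphite block: first stand all three of these on the flat grey mat, then take the mould out and set it upright in the middle of the round steel rest while they wait there, and only then put each of the three back upright exactly where it stood in the tray at the start. Never tip any of these four over, and leave the two small pieces at the tray's front corners where they are.

Things in the scene. Friction and masses are not known exactly. Their poses are not given: they have to be found in the camera images.
- jar_c (a point): Blue round jar with a black screw cap, 106 high; loose, stands upright. Body 52 in diameter up to 72 above its foot, shoulder, then the cap, 48 in diameter, from 79 to 106. The point is its centre, 53 above its foot; z points up along its axis. About 0.22 kg. (All in mm.)
- tumbler_c (a point): Open brushed-steel tumbler, 100 high, round, 47 in outer diameter at the foot widening to 53 at the rim, wall 3; loose, stands mouth up. The point is its centre, 50 above its foot; z up along its axis. About 0.13 kg. (All in mm.)
- block_c (a point): Upright dark grey graphite block, square in plan, 40 x 40, 110 high; loose. The point is its centre, 55 above its foot; x and y are square to its side faces, z up. About 0.3 kg. (All in mm.)
- mould_c (a point): Low round brass optic mould, a ribbed open cup, 50 in outer diameter, 42 high; loose, stands mouth up at the back of the tray with the jar, the tumbler and the block close around it (left, right and in front, which is which differs). The point is its centre, 21 above its foot; z up along its axis. About 0.25 kg. (All in mm.)
- tray: Fixed cork-lined plywood tray, 200 (x) by 226 (y). Origin: centre of its underside, on the counter; cork floor 10 above it. x runs from its front to its back, y to its left, z up. Wall heights above the counter: back 45 (inner face x = +90), sides 30 (inner y = +-105), front lip 18. Mould near (50, 0), the three tall things near (45, +-62) and (-14, 0), small pieces near (-66, +-72). (All in mm.)
- mat: Fixed flat grey square mat, 200 x 200, 4 thick, the empty side area. Origin: centre of its underside, on the counter; x and y along its edges, z up. (All in mm.)
- rest: Fixed round dark steel rest, a disc 76 in diameter whose flat top is 14 above the counter. Origin: centre of its underside, on the counter; z up. (All in mm.)
- weight_c (a point): Small domed green glass weight, 34 in diameter, 23 high, loose, in one front corner of the tray; to be left alone. The point is its centre, half-way up; z up. (All in mm.)
- collar_c (a point): Small stepped copper collar, 32 in diameter, 20 high, loose, in the other front corner of the tray; to be left alone. The point is its centre, half-way up; z up. (All in mm.)

How it is judged (in metres and radians):
On the way, in this order (a step that is already met when the one before it is completed fails the run):
1. the jar, the tumbler and the block all stand upright on the mat (x of jar_c in the frame of mat between -0.09 and 0.09 m and y of jar_c in the frame of mat between -0.09 and 0.09 m and z of jar_c in the frame of mat below 0.062 m and angle between each of jar_c, tumbler_c, block_c's own z axis and vertical below 0.12 rad and x of tumbler_c in the frame of mat between -0.09 and 0.09 m and y of tumbler_c in the frame of mat between -0.09 and 0.09 m and z of tumbler_c in the frame of mat below 0.059 m and x of block_c in the frame of mat between -0.09 and 0.09 m and y of block_c in the frame of mat between -0.09 and 0.09 m and z of block_c in the frame of mat below 0.064 m), for 0.2 s.
2. the mould stands, let go, in the middle of the rest while the three still stand on the mat (all of step 1 and horizontal distance between mould_c and rest below 0.012 m and z of mould_c in the frame of rest between 0.03 and 0.04 m and angle between mould_c's own z axis and vertical below 0.1 rad and contact force between the fingers and mould below 0.3 N), for 0.2 s.
At the end, for the whole second after the job is handed in: The mould stands upright on the rest, its axis within 12 mm of the rest's centre; the jar, the tumbler and the block each stand upright within 15 mm of where that same thing stood at the start; all are at rest (horizontal distance between mould_c and rest below 0.012 m and z of mould_c in the frame of rest between 0.03 and 0.04 m and angle between each of mould_c, jar_c, tumbler_c, block_c's own z axis and vertical below 0.1 rad and distance of each of jar_c, tumbler_c, block_c from where it was at the start of the episode below 0.015 m and linear speed of each of jar, tumbler, block, mould below 0.02 m/s); the robot touches nothing.
It fails at once if the jar, tumbler, block or mould is tipped over (more than about 35 degrees) (angle between any of jar_c, tumbler_c, block_c, mould_c's own z axis and vertical above 0.6 rad).
It fails at once if a small corner piece is shifted by more than 15 mm (distance of any of weight_c, collar_c from where it was at the start of the episode above 0.015 m).
It also fails if it takes over 152 s, if anything falls off the work surface, if the arm or the gripper's body presses on something with over 40 N, if the wrist force passes 120 N, or if a joint passes its speed limit or range.

## Working session

There is one attempt and no reset: what is moved stays moved. The work goes in short steps, Python scripts to look and compute and a tool call to move; the robot and the scene stay as the last step left them, time stands still between calls to the robot, and variables do not carry over. Pictures are saved under pics/ and viewed, at most 14 in all, crops included, and the job is handed in when it is done.

Besides the shell and the picture viewer there is one more tool, called after ">>>" by a JSON object that holds its "name" and its "arguments". step_arm: Moves the arm, as the interface text tells. Its arguments: {"type":"object","properties":{"plan":{"type":"array"},"newtons":{"type":"number"}},"required":["plan"]}

```bash
ls; mkdir -p pics; python3 - <<'E'
from plant import r, eyes, workorder
import cv2,numpy as np
for n in ("scene","top"):
    cv2.imwrite(f"pics/{n}0.png",eyes.capture(n)[:,:,::-1])
for n in ("scene","top","wrist"):
    m=eyes.camera_model(n); print(n,{k:np.round(v,4).tolist() if not isinstance(v,str) else v for k,v in m.items()})
print(r.get_state())
E
```

```text
pics
scene {'fov_y': 52.3208, 'cx': 258.1453, 'cy': 195.3709, 'world_to_cam': [[0.853, 0.5217, 0.0123, -0.4135], [-0.3341, 0.5279, 0.7808, 0.1371], [0.4009, -0.6702, 0.6246, -1.3497], [0.0, 0.0, 0.0, 1.0]]}
top {'fov_y': 43.5944, 'cx': 256.0803, 'cy': 192.2447, 'world_to_cam': [[-0.0176, -0.9998, 0.0044, -0.0111], [0.9801, -0.0164, 0.1976, -0.5192], [-0.1975, 0.0078, 0.9803, -1.1447], [0.0, 0.0, 0.0, 1.0]]}
wrist {'fov_y': 58.6852, 'cx': 258.3369, 'cy': 192.6931, 'hand_eye': [[0.0002, 0.9571, 0.2897, 0.0781], [1.0, -0.0001, -0.0003, -0.0011], [-0.0003, 0.2897, -0.9571, -0.1831], [0.0, 0.0, 0.0, 1.0]]}
{'time_s': 0.1, 'joints': array([ 8.86417519e+01,  2.05875167e+01,  6.40783192e-01, -1.89567902e-02,
       -7.01352932e+01, -1.65055468e+01]), 'qd': array([-0.05881372, -0.04061417,  0.0777513 ,  0.01874614,  0.10640318,
       -0.0332124 ]), 'joint_torque': array([-2.23170595e-03, -5.84163165e+01,  2.93751132e+01,  7.01548174e+00,
        1.01262881e-02, -5.84656982e-05]), 'tcp_pos': array([0.20695093, 0.64201106, 0.20132384]), 'eef_rot': array([ 1.79916290e+02, -6.21948013e-03, -1.78702447e+01]), 'contact_force': array([ 0.38599629, -0.44783862, -0.44591227]), 'moment': array([-0.01980424,  0.05212629,  0.0154007 ]), 'gripper_force': 0.0, 'gripper_width': 0.08744341889728743}
```

View pics/scene0.png

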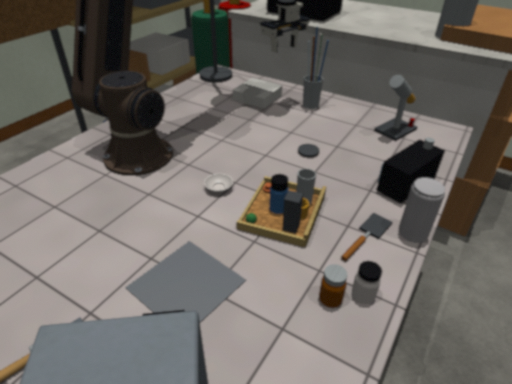

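View pics/top0.png

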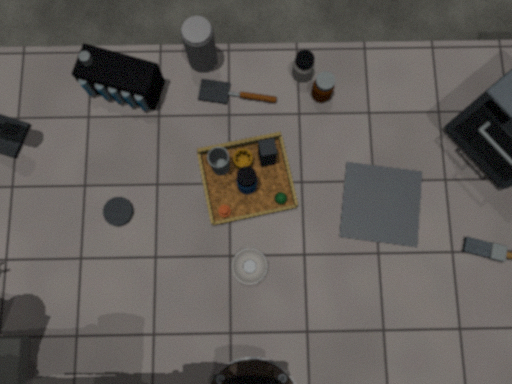

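The top picture shows the tray at (247,179), with the tumbler left (219,160), jar in front (246,182), block right (268,153) and mould (243,160). The mat is at (381,204) and the rest at (118,211).

```bash
cat > h.py <<'E'
from plant import r, eyes, workorder
import cv2,numpy as np
from scipy.spatial.transform import Rotation as R
def pose():
    s=r.get_state(); T=np.eye(4); T[:3,:3]=R.from_euler('xyz',s['eef_rot'],degrees=True).as_matrix(); T[:3,3]=s['tcp_pos']; return T
def shot(n,f=None):
    T=pose(); im=eyes.capture(n); m=eyes.camera_model(n)
    C=T@np.array(m['hand_eye']) if n=='wrist' else np.linalg.inv(np.array(m['world_to_cam']))
    if f: cv2.imwrite(f'pics/{f}.png',im[:,:,::-1]); np.save(f'pics/{f}.npy',C)
    return im,C
def ray(n,C,uv):
    m=eyes.camera_model(n); f=192/np.tan(np.radians(m['fov_y'])/2); uv=np.atleast_2d(uv).astype(float)
    d=np.c_[(uv[:,0]-m['cx'])/f,-(uv[:,1]-m['cy'])/f,-np.ones(len(uv))]
    return C[:3,3],d@C[:3,:3].T
def onz(n,C,uv,z):
    o,d=ray(n,C,uv); return o+d*((z-o[2])/d[:,2])[:,None]
def proj(n,C,p):
    m=eyes.camera_model(n); f=192/np.tan(np.radians(m['fov_y'])/2); p=(np.atleast_2d(p)-C[:3,3])@C[:3,:3]
    return np.c_[m['cx']+f*p[:,0]/-p[:,2], m['cy']-f*p[:,1]/-p[:,2]]
def tri(rays):  # [(o,d),...] single rays -> point, residual
    A=[];b=[]
    for o,d in rays:
        d=d.ravel()/np.linalg.norm(d); P=np.eye(3)-np.outer(d,d); A.append(P); b.append(P@o)
    A=np.vstack(A);b=np.hstack(b); x,*_=np.linalg.lstsq(A,b,rcond=None); return x,np.abs(A@x-b).max()
E
python3 - <<'E'
from h import *
C=np.linalg.inv(eyes.camera_model('top')['world_to_cam'])
for n,uv,z in [('mat',[[344,163],[422,169],[417,245],[340,237]],.004),('rest',[118,211],.014),('tray',[[198,152],[280,135],[298,207],[214,222]],.03),('tum',[218,155],.11),('jar',[245,175],.116),('block',[268,147],.12),('mould',[243,157],.052)]:
    p=onz('top',C,uv,z); print(n,np.round(p,3).tolist(),np.round(p.mean(0),3))
E
```

```text
mat [[0.603, -0.253, 0.004], [0.584, -0.457, 0.004], [0.385, -0.427, 0.004], [0.409, -0.232, 0.004]] [ 0.495 -0.342  0.004]
rest [[0.484, 0.333, 0.014]] [0.484 0.333 0.014]
tray [[0.632, 0.128, 0.03], [0.674, -0.085, 0.03], [0.484, -0.125, 0.03], [0.449, 0.087, 0.03]] [0.56  0.001 0.03 ]
tum [[0.6, 0.07, 0.11]] [0.6  0.07 0.11]
jar [[0.548, 0.006, 0.116]] [0.548 0.006 0.116]
block [[0.615, -0.05, 0.12]] [ 0.615 -0.05   0.12 ]
mould [[0.61, 0.011, 0.052]] [0.61  0.011 0.052]
```

>>> {"name": "step_arm", "arguments": {"plan": [[1, 0.67, -0.4, 0, 87], [1, 0.67, -0.4, 0, 87], [1, 0.67, -0.4, 0, 87], [1, 0.67, -0.4, 0, 87], [1, 0.67, -0.4, 0, 87], [1, 0.67, -0.4, 0, 87], [1, 0.67, -0.4, 0, 87], [1, 0.67, -0.4, 0, 87]]}}

```text
time_s: 0.77
tcp_pos: [0.3953, 0.4036, 0.3038]
eef_rot: [-179.9, -0.0, -17.9]
contact_force: [0.2, 0.0, 0.4]
gripper_width: 0.0871
gripper_force: 0.0
```

>>> {"name": "step_arm", "arguments": {"plan": [[0.5, 0.2, 0, -0.48, 87], [0.5, 0.2, 0, -0.48, 87], [0.5, 0.2, 0, -0.48, 87], [0.5, 0.2, 0, -0.48, 87], [0.5, 0.2, 0, -0.48, 87], [0.5, 0.2, 0, -0.48, 87], [0.5, 0.2, 0, -0.48, 87], [0.5, 0.2, 0, -0.48, 87]]}}

```text
time_s: 1.43
tcp_pos: [0.4969, 0.3207, 0.302]
eef_rot: [180.0, 0.0, 10.9]
contact_force: [-0.3, 0.7, -0.2]
gripper_width: 0.0869
gripper_force: 0.0
```

```bash
python3 - <<'E'
from h import *
shot('wrist','w_rest'); print(r.get_state()['tcp_pos'],r.get_state()['eef_rot'],r.get_state()['joints'])
E
```

```text
[0.49674347 0.32085324 0.30208624] [1.79999300e+02 1.32062127e-02 1.09097483e+01] [ 5.17787020e+01  9.96243671e+00 -8.25528319e-01 -8.25793088e-03
 -7.92224794e+01  4.91325914e+01]
```

View pics/w_rest.png

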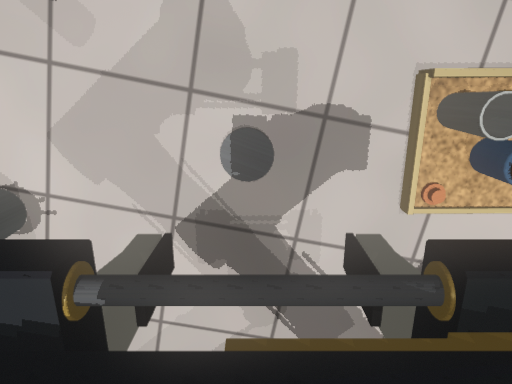

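The rest's disc is centred at about (247,154), with the tray's left side at (410–512, 70–210).

>>> {"name": "step_arm", "arguments": {"plan": [[0.16, 1, 0, 0, 87], [0.16, 1, 0, 0, 87], [0.16, 1, 0, 0, 87], [0.16, 1, 0, 0, 87], [0.16, 1, 0, 0, 87], [0.16, 1, 0, 0, 87], [0.16, 1, 0, 0, 87], [0.16, 1, 0, 0, 87]]}}

```text
time_s: 2.15
tcp_pos: [0.5842, 0.0809, 0.3021]
eef_rot: [180.0, 0.0, 10.7]
contact_force: [-0.0, 0.8, -0.1]
gripper_width: 0.087
gripper_force: 0.0
```

```bash
python3 - <<'E'
from h import *
shot('wrist','w_t1'); print(r.get_state()['tcp_pos'],r.get_state()['eef_rot'])
E
```

```text
[0.58393577 0.08226925 0.30208934] [-1.79990048e+02  3.12723933e-03  1.08246072e+01]
```

>>> {"name": "step_arm", "arguments": {"plan": [[0, 0.4, 0, 0, 87], [0, 0.4, 0, 0, 87], [0, 0.4, 0, 0, 87], [0, 0.4, 0, 0, 87], [0, 0.4, 0, 0, 87]]}}

```text
time_s: 2.62
tcp_pos: [0.6029, -0.0147, 0.3021]
eef_rot: [-180.0, 0.0, 10.9]
contact_force: [-0.4, 0.1, 0.1]
gripper_width: 0.087
gripper_force: 0.0
```

```bash
python3 - <<'E'
from h import *
shot('wrist','w_t2'); print(r.get_state()['tcp_pos'],r.get_state()['eef_rot'])
E
```

```text
[ 0.60279394 -0.01421664  0.30213325] [-1.79983545e+02 -5.31826666e-05  1.09840317e+01]
```

View pics/w_t1.png

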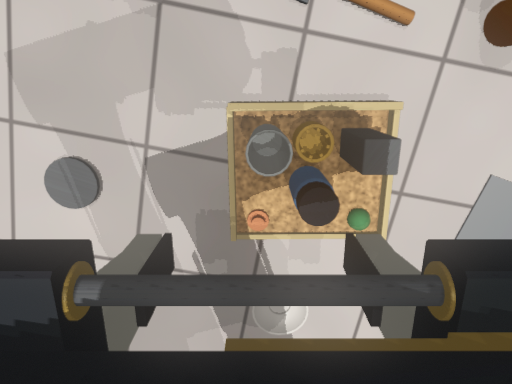

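View pics/w_t2.png

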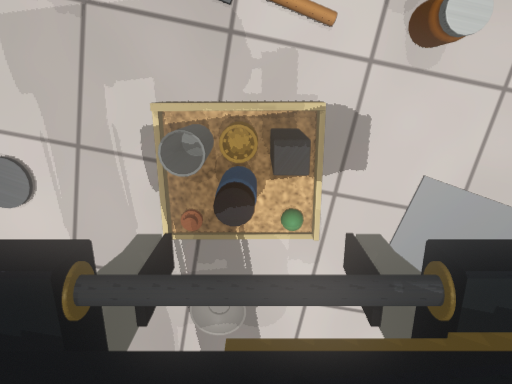

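```bash
python3 - <<'E'
import cv2
a=cv2.imread('pics/w_t2.png')[95:245,150:330]; cv2.imwrite('pics/crop_t2.png',cv2.convertScaleAbs(cv2.resize(a,None,fx=4,fy=4,interpolation=cv2.INTER_CUBIC),alpha=1.6,beta=10))
E
```

```text
(no output)
```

View pics/crop_t2.png

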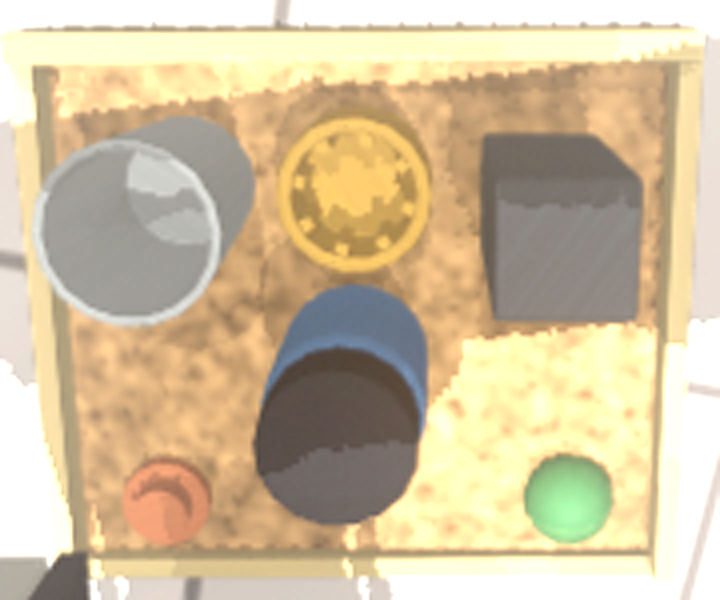

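The crop shows (full-image px): tumbler rim (182,153), mould rim (238.7,143.7), cap top (234.3,203.8) and block top corners (273.3,139.3), (310.3,140.3), (309.5,175), (274.3,175).

```bash
python3 - <<'E'
from h import *
I={k:cv2.imread(f'pics/{k}.png') for k in('w_t1','w_t2','w_rest','top0')}; C={k:np.load(f'pics/{k}.npy') for k in('w_t1','w_t2','w_rest')}
up=4
for n,uv,s,z in [('tum',(182,153),25,.11),('mould',(238.7,143.7),18,.052),('cap',(234.3,203.8),24,.116),('block',(291.8,157.4),20,.12)]:
    x,y=np.round(uv).astype(int)
    big=lambda a:cv2.resize(a,None,fx=up,fy=up,interpolation=cv2.INTER_CUBIC)
    t=big(I['w_t2'][y-s:y+s,x-s:x+s]); x0=x+50-s; y0=y-s-8
    m=cv2.matchTemplate(big(I['w_t1'][y0:y+s+8,x0:x+130]),t,cv2.TM_CCOEFF_NORMED); _,v,_,l=cv2.minMaxLoc(m)
    d=np.array([x0+l[0]/up-(x-s), y0+l[1]/up-(y-s)]); uv1=np.array(uv)+d
    p,e=tri([ray('wrist',C['w_t1'],uv1),ray('wrist',C['w_t2'],uv)])
    print(n,round(v,3),d,'tri',p.round(4),e.round(4),'t2@z',onz('wrist',C['w_t2'],uv,z)[0].round(4),'t1@z',onz('wrist',C['w_t1'],uv1,z)[0].round(4))
q=onz('wrist',C['w_t2'],[(273.3,139.3),(310.3,140.3),(309.5,175),(274.3,175)],.12); print(q.round(4).tolist(),np.linalg.norm(np.diff(q,axis=0),axis=1))
# rest: dark low-saturation blob
for k,(cx,cy) in {'w_rest':(247,154),'w_t1':(72,182)}.items():
    g=cv2.cvtColor(I[k],cv2.COLOR_BGR2GRAY); m=((g<105)*255).astype('uint8')
    m=cv2.morphologyEx(m,cv2.MORPH_OPEN,np.ones((5,5)))
    c=[c for c in cv2.findContours(m,0,2)[0] if cv2.pointPolygonTest(c,(cx,cy),False)>0]
    if c:
        e=cv2.fitEllipse(cv2.convexHull(c[0])); print(k,e,cv2.contourArea(c[0]),onz('wrist',C[k],e[0],.014))
# tray corners outer top & mat in top view
g=cv2.cvtColor(I['top0'],cv2.COLOR_BGR2HSV)[150:260,325:435]
gg=cv2.cvtColor(I['top0'],cv2.COLOR_BGR2GRAY); print(gg[204,330:435:4])
E
```

```text
tum 0.449 [87.5  -0.25] tri [0.5971 0.0718 0.1086] 0.0 t2@z [0.5974 0.0716 0.11  ] t1@z [0.5974 0.0719 0.11  ]
mould 0.582 [76.   -0.25] tri [0.6095 0.0133 0.0483] 0.0001 t2@z [0.6102 0.0132 0.052 ] t1@z [0.6099 0.014  0.052 ]
cap 0.699 [84.  0.] tri [0.5494 0.0045 0.1092] 0.0002 t2@z [0.5519 0.0045 0.116 ] t1@z [0.5512 0.0061 0.116 ]
block 0.683 [89.  -0.5] tri [ 0.6167 -0.0482  0.1161] 0.0 t2@z [ 0.6174 -0.0477  0.12  ] t1@z [ 0.6171 -0.0467  0.12  ]
[[0.6328, -0.0241, 0.12], [0.6392, -0.063, 0.12], [0.602, -0.0711, 0.12], [0.5946, -0.0331, 0.12]] [0.03952068 0.03811022 0.0387097 ]
w_rest ((249.11480712890625, 153.43966674804688), (48.135520935058594, 55.1985969543457), 171.58572387695312) 1873.5 [[0.48738988 0.33302501 0.014     ]]
[111 111 114  87  87  86  86  87  84  88  85  85  88  86  87  89  84  83
  85  84  84  82  85 113 112 116 111]
```

>>> {"name": "step_arm", "arguments": {"plan": [[-0.187, -0.114, 0, 0, 87], [-0.187, -0.114, 0, 0, 87], [-0.187, -0.114, 0.16, 0, 87], [-0.187, -0.114, 0.3, 0, 87], [-0.187, -0.114, 0.45, 0, 87], [-0.187, -0.114, 0.6, 0, 87], [-0.187, -0.114, 0.72, 0, 87], [-0.187, -0.114, 0.82, 0, 87], [-0.187, -0.114, 0.864, 0, 87], [-0.187, -0.114, 0.864, 0, 87], [-0.187, -0.114, 0.864, 0, 87]]}}

```text
time_s: 3.58
tcp_pos: [0.5516, 0.0048, 0.0863]
eef_rot: [180.0, 0.0, 11.1]
contact_force: [-0.3, -0.5, -0.3]
gripper_width: 0.0869
gripper_force: 0.0
```

>>> {"name": "step_arm", "arguments": {"plan": [[0, 0, 0, 0, 40], [0, 0, 0, 0, 40], [0, 0, 0, 0, 40], [0, 0, 0, 0, 40], [0, 0, 0, 0, 40], [0, 0, 0, 0, 40], [0, 0, 0, 0, 40], [0, 0, 0, 0, 40]], "newtons": 25}}

```text
time_s: 4.25
tcp_pos: [0.5519, 0.0035, 0.0864]
eef_rot: [-180.0, -0.0, 10.9]
contact_force: [-0.4, 0.9, 1.7]
gripper_width: 0.0467
gripper_force: 25.0
```

>>> {"name": "step_arm", "arguments": {"plan": [[0, 0, -0.08, 0, 40], [0, 0, -0.2, 0, 40], [0, 0, -0.35, 0, 40], [0, 0, -0.5, 0, 40], [0, 0, -0.6, 0, 40], [-0.04, 0.1, -0.6, 0, 40], [-0.09, 0.25, -0.6, 0, 40], [-0.15, 0.4, -0.6, 0, 40], [-0.2, 0.55, -0.6, 0, 40], [-0.26, 0.7, -0.6, 0, 40], [-0.3, 0.85, -0.6, 0, 40], [-0.36, 1, -0.6, 0, 40]]}}

```text
time_s: 5.25
tcp_pos: [0.5101, -0.2607, 0.2356]
eef_rot: [-180.0, 0.0, 10.9]
contact_force: [2.2, -1.1, -2.4]
gripper_width: 0.0467
gripper_force: 25.0
```

>>> {"name": "step_arm", "arguments": {"plan": [[-0.1, 0.12, 0, 0, 40], [-0.2, 0.24, 0, 0, 40], [-0.3, 0.36, 0, 0, 40], [-0.37, 0.45, 0, 0, 40], [-0.37, 0.45, 0, 0, 40], [-0.37, 0.45, 0, 0, 40]]}}

```text
time_s: 5.75
tcp_pos: [0.4398, -0.3882, 0.2352]
eef_rot: [-179.9, 0.1, 10.7]
contact_force: [0.9, 0.7, -3.1]
gripper_width: 0.0469
gripper_force: 25.0
```

```bash
python3 - <<'E'
from h import *
s=r.get_state(); print(s['tcp_pos'],s['eef_rot'],s['gripper_width'],s['joints']); shot('wrist','w_m1')
E
```

```text
[ 0.43977899 -0.38824762  0.23515827] [-1.79925589e+02  6.67817920e-02  1.07380408e+01] 0.046902781500421445 [-2.23739215e+01  1.12076890e+01 -7.83262787e+00 -2.73258137e-02
 -7.10562709e+01  1.23120812e+02]
```

View pics/w_m1.png

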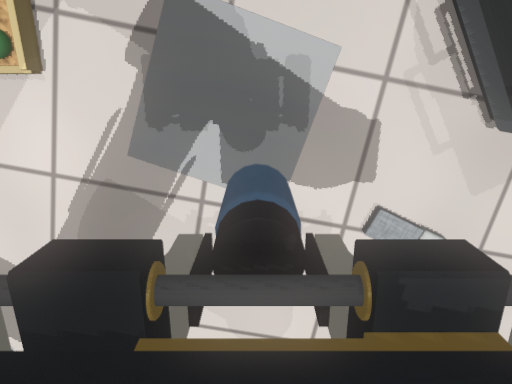

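Jar in grip, mat below: corners at (340,46), (128,153), and edges visible.

```bash
python3 - <<'E'
from h import *
C=np.load('pics/w_m1.npy')
p=onz('wrist',C,[(340,46),(128,153)],.004); print(p.round(4),p.mean(0))
E
```

```text
[[ 0.5792 -0.4535  0.004 ]
 [ 0.4134 -0.2294  0.004 ]] [ 0.49627643 -0.34145174  0.004     ]
```

>>> {"name": "step_arm", "arguments": {"plan": [[0, 0, 0.15, 0, 40], [0, 0, 0.3, 0, 40], [0, 0, 0.45, 0, 40], [0, 0, 0.55, 0, 40], [0, 0, 0.59, 0, 40], [0, 0, 0.61, 0, 40], [0, 0, 0.612, 0, 40], [0, 0, 0.612, 0, 40], [0, 0, 0.612, 0, 40]]}}

```text
time_s: 6.55
tcp_pos: [0.4426, -0.3876, 0.0851]
eef_rot: [179.9, -0.1, 11.0]
contact_force: [0.1, 0.9, -2.0]
gripper_width: 0.0463
gripper_force: 25.0
```

>>> {"name": "step_arm", "arguments": {"plan": [[0, 0, 0, 0, 80], [0, 0, 0, 0, 80], [0, 0, 0, 0, 80], [0, 0, 0, 0, 80], [0, 0, 0, 0, 80], [0, 0, -0.15, 0, 87], [0, 0, -0.3, 0, 87], [0, 0, -0.45, 0, 87], [0, 0, -0.6, 0, 87], [0, 0, -0.6, 0, 87]]}}

```text
time_s: 7.38
tcp_pos: [0.4442, -0.3897, 0.242]
eef_rot: [179.5, -0.5, 11.0]
contact_force: [1.0, -0.7, 0.1]
gripper_width: 0.0868
gripper_force: 0.0
```

```bash
python3 - <<'E'
from h import *
s=r.get_state(); print(s['tcp_pos'],s['eef_rot'],s['gripper_width'])
E
```

```text
[ 0.44421002 -0.38965559  0.24198081] [179.47165484  -0.49528192  10.99276604] 0.08677754423172783
```

>>> {"name": "step_arm", "arguments": {"plan": [[0, 0, 0, 0, 87], [0, 0, 0, 0, 87], [0, 0, 0, 0, 87], [0, 0, 0, 0, 87]]}}

```text
time_s: 7.72
tcp_pos: [0.4406, -0.3868, 0.2317]
eef_rot: [-179.9, 0.1, 10.9]
contact_force: [0.6, 1.1, 0.2]
gripper_width: 0.0867
gripper_force: 0.0
```

```bash
python3 - <<'E'
from h import *
shot('wrist','w_m2');s=r.get_state(); print(s['tcp_pos'],s['eef_rot'],s['gripper_width'],s['contact_force'])
E
```

```text
[ 0.44068342 -0.3868533   0.2318279 ] [-1.79921018e+02  1.09169394e-01  1.09335979e+01] 0.08704541339812374 [-0.74316602 -0.40033483  0.18541591]
```

View pics/w_m2.png

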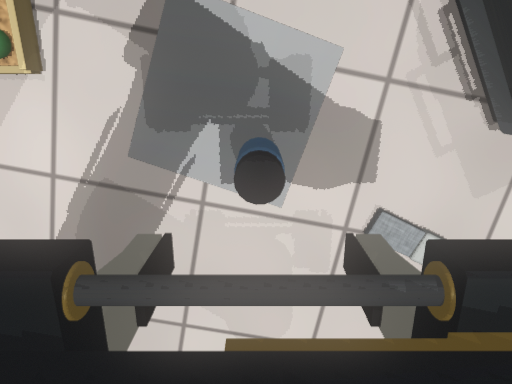

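Jar stands upright on the mat with cap at (260,177). Next the tumbler.

>>> {"name": "step_arm", "arguments": {"plan": [[0.08, -0.14, 0, 0, 87], [0.16, -0.28, 0, 0, 87], [0.24, -0.42, 0, 0, 87], [0.32, -0.56, 0, 0, 87], [0.4, -0.7, 0, 0, 87], [0.48, -0.84, 0, 0, 87], [0.48, -0.84, 0, 0, 87]]}}

```text
time_s: 8.35
tcp_pos: [0.5209, -0.1531, 0.2325]
eef_rot: [-180.0, 0.0, 11.2]
contact_force: [-0.6, -0.9, -0.2]
gripper_width: 0.0869
gripper_force: 0.0
```

>>> {"name": "step_arm", "arguments": {"plan": [[0.08, -0.14, 0, 0, 87], [0.16, -0.28, 0, 0, 87], [0.24, -0.42, 0, 0, 87], [0.32, -0.56, 0, 0, 87], [0.4, -0.7, 0, 0, 87], [0.48, -0.84, 0, 0, 87], [0.48, -0.84, 0, 0, 87], [0.48, -0.84, 0, 0, 87], [0.48, -0.84, 0, 0, 87], [0.48, -0.84, 0, 0, 87], [0.48, -0.84, 0, 0, 87]]}}

```text
time_s: 9.27
tcp_pos: [0.5969, 0.0697, 0.2331]
eef_rot: [180.0, 0.0, 10.9]
contact_force: [0.6, -0.7, -0.5]
gripper_width: 0.0871
gripper_force: 0.0
```

```bash
cat > mv.py <<'E'
import sys
from h import *
# delta to world target tcp in tool units
T=pose(); t=np.array([float(a) for a in sys.argv[1:4]]); d=(T[:3,:3].T@(t-T[:3,3]))
s=r.get_state(); print('t',round(s['time_s'],2),'tcp',s['tcp_pos'].round(4),s['eef_rot'].round(2),'w',round(s['gripper_width'],4),'F',s['contact_force'].round(1)); print('units',(d/.25).round(3))
E
python3 mv.py .5972 .0718 .071
```

```text
t 9.27 tcp [0.5969 0.0697 0.2331] [1.800e+02 1.000e-02 1.086e+01] w 0.0871 F [ 0.6 -0.7 -0.5]
units [ 0.003 -0.008  0.649]
```

>>> {"name": "step_arm", "arguments": {"plan": [[0, -0.008, 0.12, 0, 87], [0, -0.008, 0.25, 0, 87], [0, -0.008, 0.4, 0, 87], [0, -0.008, 0.52, 0, 87], [0, -0.008, 0.6, 0, 87], [0, -0.008, 0.645, 0, 87], [0, -0.008, 0.645, 0, 87], [0, -0.008, 0.645, 0, 87], [0, -0.008, 0.645, 0, 87]]}}

```text
time_s: 10.02
tcp_pos: [0.5981, 0.0728, 0.0737]
eef_rot: [-180.0, -0.2, 10.9]
contact_force: [-0.6, 0.5, -0.1]
gripper_width: 0.087
gripper_force: 0.0
```

>>> {"name": "step_arm", "arguments": {"plan": [[0, 0, 0, 0, 44], [0, 0, 0, 0, 44], [0, 0, 0, 0, 44], [0, 0, 0, 0, 44], [0, 0, 0, 0, 44], [0, 0, 0, 0, 44], [0, 0, 0, 0, 44], [0, 0, 0, 0, 44], [0, 0, 0, 0, 44]], "newtons": 22}}

```text
time_s: 10.77
tcp_pos: [0.597, 0.0727, 0.0721]
eef_rot: [180.0, -0.0, 10.9]
contact_force: [0.3, -1.8, 2.9]
gripper_width: 0.0525
gripper_force: 22.0
```

```bash
python3 mv.py .540 -.397 .232
```

```text
t 10.77 tcp [0.597  0.0727 0.0721] [ 1.7999e+02 -1.0000e-02  1.0940e+01] w 0.0525 F [ 0.3 -1.8  2.9]
units [-0.58   1.801 -0.639]
```

>>> {"name": "step_arm", "arguments": {"plan": [[0, 0, -0.06, 0, 44], [0, 0, -0.16, 0, 44], [0, 0, -0.3, 0, 44], [0, 0, -0.45, 0, 44], [0, 0, -0.57, 0, 44], [0, 0, -0.64, 0, 44], [-0.05, 0.15, -0.64, 0, 44], [-0.1, 0.3, -0.64, 0, 44], [-0.15, 0.45, -0.64, 0, 44], [-0.2, 0.6, -0.64, 0, 44], [-0.25, 0.75, -0.64, 0, 44], [-0.29, 0.9, -0.64, 0, 44]]}}

```text
time_s: 11.77
tcp_pos: [0.5672, -0.1633, 0.2317]
eef_rot: [-180.0, 0.0, 11.0]
contact_force: [0.7, 1.4, -0.7]
gripper_width: 0.0527
gripper_force: 22.0
```

>>> {"name": "step_arm", "arguments": {"plan": [[-0.05, 0.15, 0, 0, 44], [-0.1, 0.3, 0, 0, 44], [-0.15, 0.45, 0, 0, 44], [-0.2, 0.6, 0, 0, 44], [-0.25, 0.75, 0, 0, 44], [-0.29, 0.9, 0, 0, 44], [-0.29, 0.9, 0, 0, 44], [-0.29, 0.9, 0, 0, 44], [-0.29, 0.9, 0, 0, 44], [-0.29, 0.9, 0, 0, 44]]}}

```text
time_s: 12.6
tcp_pos: [0.5399, -0.3957, 0.2317]
eef_rot: [-180.0, 0.0, 11.0]
contact_force: [-0.1, 0.2, -0.8]
gripper_width: 0.0525
gripper_force: 22.0
```

```bash
python3 mv.py .540 -.397 .0665
```

```text
t 12.6 tcp [ 0.5399 -0.3957  0.2317] [-1.7997e+02  1.0000e-02  1.0980e+01] w 0.0525 F [-0.1  0.2 -0.8]
units [-0.001  0.006  0.661]
```

>>> {"name": "step_arm", "arguments": {"plan": [[0, 0, 0.1, 0, 44], [0, 0, 0.22, 0, 44], [0, 0, 0.34, 0, 44], [0, 0, 0.46, 0, 44], [0, 0, 0.55, 0, 44], [0, 0, 0.6, 0, 44], [0, 0, 0.63, 0, 44], [0, 0, 0.65, 0, 44], [0, 0, 0.661, 0, 44], [0, 0, 0.661, 0, 44], [0, 0, 0.661, 0, 44], [0, 0, 0.661, 0, 44]]}}

```text
time_s: 13.6
tcp_pos: [0.5405, -0.3969, 0.0679]
eef_rot: [179.9, -0.1, 10.9]
contact_force: [-0.0, -0.2, -2.3]
gripper_width: 0.0527
gripper_force: 22.0
```

>>> {"name": "step_arm", "arguments": {"plan": [[0, 0, 0, 0, 44], [0, 0, 0, 0, 80], [0, 0, 0, 0, 80], [0, 0, 0, 0, 80], [0, 0, 0, 0, 80], [0, 0, -0.1, 0, 87], [0, 0, -0.25, 0, 87], [0, 0, -0.4, 0, 87], [0, 0, -0.55, 0, 87], [0, 0, -0.66, 0, 87], [0, 0, -0.66, 0, 87], [0, 0, -0.66, 0, 87]]}}

```text
time_s: 14.6
tcp_pos: [0.5408, -0.397, 0.2343]
eef_rot: [179.9, -0.2, 10.9]
contact_force: [0.1, -0.2, -1.1]
gripper_width: 0.0871
gripper_force: 0.0
```

```bash
python3 mv.py .617 -.0475 .232
```

```text
t 14.6 tcp [ 0.5408 -0.397   0.2343] [179.85  -0.22  10.94] w 0.0871 F [ 0.1 -0.2 -1.1]
units [ 0.565 -1.315  0.008]
```

>>> {"name": "step_arm", "arguments": {"plan": [[0.06, -0.14, 0, 0, 87], [0.12, -0.28, 0, 0, 87], [0.18, -0.42, 0, 0, 87], [0.24, -0.56, 0, 0, 87], [0.3, -0.7, 0, 0, 87], [0.36, -0.84, 0, 0, 87], [0.42, -0.95, 0, 0, 87], [0.42, -0.95, 0, 0, 87]]}}

```text
time_s: 15.27
tcp_pos: [0.5986, -0.1388, 0.2303]
eef_rot: [-179.9, 0.1, 11.2]
contact_force: [-0.2, -1.3, -0.7]
gripper_width: 0.0869
gripper_force: 0.0
```

>>> {"name": "step_arm", "arguments": {"plan": [[0.05, -0.12, 0, 0, 87], [0.1, -0.25, 0, 0, 87], [0.145, -0.365, 0, 0, 87], [0.145, -0.365, 0, 0, 87], [0.145, -0.365, 0, 0, 87], [0.145, -0.365, 0, 0, 87], [0.145, -0.365, 0, 0, 87], [0.145, -0.365, 0, 0, 87]]}}

```text
time_s: 15.93
tcp_pos: [0.6158, -0.0481, 0.2314]
eef_rot: [180.0, 0.0, 10.9]
contact_force: [-0.6, -0.2, 0.1]
gripper_width: 0.0868
gripper_force: 0.0
```

```bash
python3 mv.py .617 -.0475 .078
```

```text
t 15.93 tcp [ 0.6158 -0.0481  0.2314] [1.800e+02 3.000e-02 1.086e+01] w 0.0868 F [-0.6 -0.2  0.1]
units [ 0.006 -0.001  0.613]
```

>>> {"name": "step_arm", "arguments": {"plan": [[0.003, 0, 0.1, 0, 87], [0.003, 0, 0.22, 0, 87], [0.003, 0, 0.34, 0, 87], [0.003, 0, 0.46, 0, 87], [0.003, 0, 0.55, 0, 87], [0.003, 0, 0.59, 0, 87], [0.003, 0, 0.612, 0, 87], [0.003, 0, 0.612, 0, 87], [0.003, 0, 0.612, 0, 87], [0.003, 0, 0.612, 0, 87]]}}

```text
time_s: 16.77
tcp_pos: [0.618, -0.0468, 0.0804]
eef_rot: [180.0, -0.2, 10.9]
contact_force: [-0.2, 0.0, -0.1]
gripper_width: 0.0867
gripper_force: 0.0
```

>>> {"name": "step_arm", "arguments": {"plan": [[0, 0, 0, 0, 34], [0, 0, 0, 0, 34], [0, 0, 0, 0, 34], [0, 0, 0, 0, 34], [0, 0, 0, 0, 34], [0, 0, 0, 0, 34], [0, 0, 0, 0, 34], [0, 0, 0, 0, 34], [0, 0, 0, 0, 34], [0, 0, 0, 0, 34], [0, 0, 0, 0, 34], [0, 0, 0, 0, 34]], "newtons": 28}}

```text
time_s: 17.77
tcp_pos: [0.6169, -0.0469, 0.0786]
eef_rot: [180.0, 0.0, 10.9]
contact_force: [0.4, -0.7, -0.0]
gripper_width: 0.0396
gripper_force: 28.0
```

```bash
python3 mv.py .500 -.292 .232
```

```text
t 17.77 tcp [ 0.6169 -0.0469  0.0786] [180.     0.    10.93] w 0.0396 F [ 0.4 -0.7 -0. ]
units [-0.645  0.874 -0.613]
```

>>> {"name": "step_arm", "arguments": {"plan": [[0, 0, -0.06, 0, 34], [0, 0, -0.16, 0, 34], [0, 0, -0.3, 0, 34], [0, 0, -0.45, 0, 34], [0, 0, -0.57, 0, 34], [0, 0, -0.62, 0, 34], [-0.1, 0.14, -0.62, 0, 34], [-0.2, 0.28, -0.62, 0, 34], [-0.3, 0.42, -0.62, 0, 34], [-0.4, 0.56, -0.62, 0, 34], [-0.5, 0.7, -0.62, 0, 34], [-0.6, 0.82, -0.62, 0, 34]]}}

```text
time_s: 18.77
tcp_pos: [0.5091, -0.2742, 0.2331]
eef_rot: [-180.0, 0.0, 11.0]
contact_force: [0.4, -1.4, -3.2]
gripper_width: 0.0397
gripper_force: 28.0
```

>>> {"name": "step_arm", "arguments": {"plan": [[-0.045, 0.054, 0, 0, 34], [-0.045, 0.054, 0, 0, 34], [-0.045, 0.054, 0, 0, 34], [-0.045, 0.054, 0, 0, 34], [-0.045, 0.054, 0, 0, 34], [-0.045, 0.054, 0, 0, 34], [-0.045, 0.054, 0, 0, 34]]}}

```text
time_s: 19.35
tcp_pos: [0.5024, -0.2875, 0.2335]
eef_rot: [-180.0, 0.0, 11.0]
contact_force: [-0.1, 0.6, -4.4]
gripper_width: 0.0397
gripper_force: 28.0
```

```bash
python3 mv.py .500 -.292 .0735
```

```text
t 19.35 tcp [ 0.5024 -0.2875  0.2335] [-179.99    0.     11.01] w 0.0397 F [-0.1  0.6 -4.4]
units [-0.013  0.016  0.64 ]
```

>>> {"name": "step_arm", "arguments": {"plan": [[-0.01, 0.016, 0.1, 0, 34], [-0.01, 0.016, 0.22, 0, 34], [-0.01, 0.016, 0.34, 0, 34], [-0.01, 0.016, 0.46, 0, 34], [-0.01, 0.016, 0.55, 0, 34], [-0.01, 0.016, 0.6, 0, 34], [-0.01, 0.016, 0.62, 0, 34], [-0.01, 0.016, 0.64, 0, 34], [-0.01, 0.016, 0.64, 0, 34], [-0.01, 0.016, 0.64, 0, 34], [-0.01, 0.016, 0.64, 0, 34], [-0.01, 0.016, 0.64, 0, 34]]}}

```text
time_s: 20.35
tcp_pos: [0.5009, -0.2929, 0.0747]
eef_rot: [180.0, -0.1, 10.9]
contact_force: [-0.5, -0.1, -2.9]
gripper_width: 0.0398
gripper_force: 28.0
```

>>> {"name": "step_arm", "arguments": {"plan": [[0, 0, 0, 0, 34], [0, 0, 0, 0, 75], [0, 0, 0, 0, 75], [0, 0, 0, 0, 75], [0, 0, 0, 0, 75], [0, 0, -0.1, 0, 87], [0, 0, -0.25, 0, 87], [0, 0, -0.4, 0, 87], [0, 0, -0.55, 0, 87], [0, 0, -0.66, 0, 87], [0, 0, -0.66, 0, 87], [0, 0, -0.66, 0, 87]]}}

```text
time_s: 21.35
tcp_pos: [0.5012, -0.293, 0.241]
eef_rot: [179.9, -0.2, 10.9]
contact_force: [-0.5, -0.1, -0.6]
gripper_width: 0.0867
gripper_force: 0.0
```

```bash
python3 - <<'E'
from h import *
shot('top','top1'); shot('scene','scene1')
a=cv2.imread('pics/top1.png')[100:270,170:440]; b=cv2.imread('pics/scene1.png')[140:310,120:390]
cv2.imwrite('pics/both1.png',cv2.resize(np.vstack([a,b]),None,fx=1.7,fy=1.7,interpolation=cv2.INTER_CUBIC))
E
python3 mv.py .610 .0135 .232
```

```text
t 21.45 tcp [ 0.4998 -0.2925  0.2381] [-1.7996e+02  3.0000e-02  1.0930e+01] w 0.0869 F [-0.2 -1.3 -0.3]
units [ 0.665 -1.118  0.025]
```

View pics/both1.png

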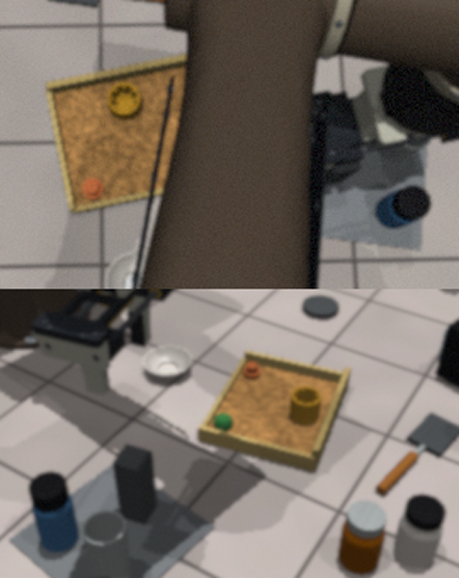

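The jar, block and tumbler stand upright on the mat, and the mould is untouched in the tray. Now the mould.

>>> {"name": "step_arm", "arguments": {"plan": [[0.08, -0.14, 0, 0, 87], [0.16, -0.28, 0, 0, 87], [0.24, -0.42, 0, 0, 87], [0.32, -0.56, 0, 0, 87], [0.4, -0.7, 0, 0, 87], [0.48, -0.84, 0, 0, 87], [0.57, -0.97, 0, 0, 87], [0.665, -1, 0, 0, 87], [0.665, -1, 0, 0, 87]]}}

```text
time_s: 22.2
tcp_pos: [0.618, -0.0125, 0.2361]
eef_rot: [180.0, 0.2, 11.1]
contact_force: [0.6, -0.4, -0.3]
gripper_width: 0.0871
gripper_force: 0.0
```

>>> {"name": "step_arm", "arguments": {"plan": [[0, -0.118, 0, 0, 87], [0, -0.118, 0, 0, 87], [0, -0.118, 0, 0, 87], [0, -0.118, 0, 0, 87], [0, -0.118, 0, 0, 87], [0, -0.118, 0, 0, 87]]}}

```text
time_s: 22.7
tcp_pos: [0.6103, 0.0124, 0.2384]
eef_rot: [180.0, 0.0, 10.9]
contact_force: [-0.0, -0.9, -0.8]
gripper_width: 0.0869
gripper_force: 0.0
```

```bash
python3 mv.py .610 .0135 .018; python3 - <<'E'
from h import *
im,C=shot('wrist','w_mo'); print(proj('wrist',C,[.610,.0135,.052]))
cv2.imwrite('pics/w_moc.png',cv2.resize(im[40:240,160:360,::-1],None,fx=2.5,fy=2.5))
E
```

```text
t 22.7 tcp [0.6103 0.0124 0.2384] [1.800e+02 3.000e-02 1.089e+01] w 0.0869 F [-0.  -0.9 -0.8]
units [ 0.    -0.004  0.882]
[[258.30492504 163.82000672]]
```

View pics/w_moc.png

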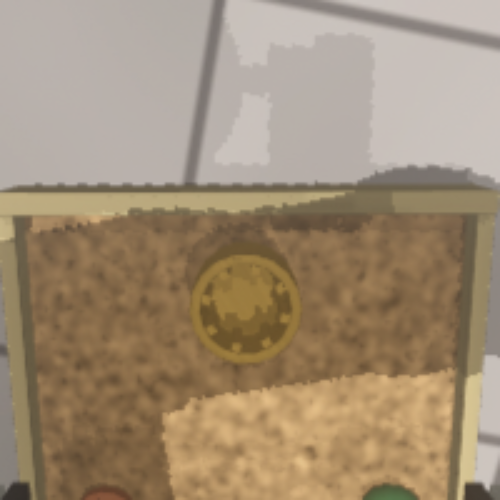

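The mould rim centre is at about (258.8,163.6), against a predicted (258.3,163.8), so the estimate holds.

>>> {"name": "step_arm", "arguments": {"plan": [[0, -0.003, 0.15, 0, 87], [0, -0.003, 0.3, 0, 87], [0, -0.003, 0.45, 0, 87], [0, -0.003, 0.6, 0, 87], [0, -0.003, 0.72, 0, 87], [0, -0.003, 0.8, 0, 87], [0, -0.003, 0.85, 0, 87], [0, -0.003, 0.87, 0, 87], [0, -0.003, 0.882, 0, 87], [0, -0.003, 0.882, 0, 87], [0, -0.003, 0.882, 0, 87], [0, -0.003, 0.882, 0, 87]]}}

```text
time_s: 23.75
tcp_pos: [0.6112, 0.0141, 0.0195]
eef_rot: [-180.0, -0.1, 10.9]
contact_force: [-0.6, -0.7, 0.2]
gripper_width: 0.0868
gripper_force: 0.0
```

>>> {"name": "step_arm", "arguments": {"plan": [[0, 0, 0, 0, 42], [0, 0, 0, 0, 42], [0, 0, 0, 0, 42], [0, 0, 0, 0, 42], [0, 0, 0, 0, 42], [0, 0, 0, 0, 42], [0, 0, 0, 0, 42], [0, 0, 0, 0, 42], [0, 0, 0, 0, 42], [0, 0, 0, 0, 42]], "newtons": 28}}

```text
time_s: 24.58
tcp_pos: [0.6103, 0.0139, 0.0182]
eef_rot: [180.0, 0.0, 10.9]
contact_force: [0.4, -1.0, 1.9]
gripper_width: 0.0493
gripper_force: 28.0
```

```bash
python3 mv.py .485 .333 .15; python3 - <<'E'
from h import *
I=cv2.imread('pics/w_rest.png'); C=np.load('pics/w_rest.npy'); C1=np.load('pics/w_t1.npy')
print(onz('wrist',C,[(247,154)],.014),onz('wrist',C1,[(72,182)],.014))
# edge points along spokes around the disc, both pictures
for k,(cx,cy) in {'w_rest':(247,154),'w_t1':(72,182)}.items():
    g=cv2.GaussianBlur(cv2.cvtColor(cv2.imread(f'pics/{k}.png'),cv2.COLOR_BGR2GRAY),(3,3),0).astype(float); P=[]
    for a in np.radians(np.arange(0,360,6)):
        rr=np.arange(20,36,.5); v=cv2.remap(g.astype('float32'),(cx+rr*np.cos(a)).astype('float32')[None],(cy+rr*np.sin(a)).astype('float32')[None],1)[0]
        gr=v[4:]-v[:-4]; i=gr.argmax()
        if gr[i]>15: P.append((cx+rr[i+2]*np.cos(a),cy+rr[i+2]*np.sin(a)))
    P=np.array(P,'float32'); q=onz('wrist',np.load(f'pics/{k}.npy'),P,.014)[:,:2]
    for _ in range(6):
        A=np.c_[2*q,np.ones(len(q))]; s=np.linalg.lstsq(A,(q**2).sum(1),rcond=None)[0]; R_=np.sqrt(s[2]+s[0]**2+s[1]**2)
        e=np.abs(np.linalg.norm(q-s[:2],axis=1)-R_); q=q[e<max(2*np.median(e),.001)]
    print(k,len(q),s[:2],R_)
E
```

```text
t 24.58 tcp [0.6103 0.0139 0.0182] [179.99   0.    10.94] w 0.0493 F [ 0.4 -1.   1.9]
units [-0.25  -1.348 -0.527]
[[0.48605879 0.33577598 0.014     ]] [[0.48715323 0.33433637 0.014     ]]
w_rest 59 [0.48539638 0.33623425] 0.03823659270764743
w_t1 55 [0.4862913  0.33294308] 0.04028144162482558
```

>>> {"name": "step_arm", "arguments": {"plan": [[0, 0, -0.06, 0, 42], [0, 0, -0.16, 0, 42], [0, 0, -0.3, 0, 42], [0, 0, -0.44, 0, 42], [0, 0, -0.53, 0, 42], [-0.03, -0.1, -0.53, 0, 42], [-0.06, -0.25, -0.53, 0, 42], [-0.09, -0.4, -0.53, 0, 42], [-0.12, -0.55, -0.53, 0, 42], [-0.15, -0.7, -0.53, 0, 42], [-0.18, -0.85, -0.53, 0, 42], [-0.2, -1, -0.53, 0, 42]]}}

```text
time_s: 25.58
tcp_pos: [0.512, 0.2512, 0.1503]
eef_rot: [-180.0, 0.1, 10.9]
contact_force: [0.5, 0.2, -1.6]
gripper_width: 0.0494
gripper_force: 28.0
```

>>> {"name": "step_arm", "arguments": {"plan": [[-0.04, -0.13, 0, 0, 42], [-0.04, -0.26, 0, 0, 42], [-0.045, -0.355, 0, 0, 42], [-0.045, -0.355, 0, 0, 42], [-0.045, -0.355, 0, 0, 42], [-0.045, -0.355, 0, 0, 42], [-0.045, -0.355, 0, 0, 42], [-0.045, -0.355, 0, 0, 42], [-0.045, -0.355, 0, 0, 42]]}}

```text
time_s: 26.33
tcp_pos: [0.4861, 0.3341, 0.1507]
eef_rot: [180.0, 0.0, 10.9]
contact_force: [-0.2, -0.5, -2.6]
gripper_width: 0.0488
gripper_force: 28.0
```

```bash
python3 mv.py .4855 .3355 .023
```

```text
t 26.33 tcp [0.4861 0.3341 0.1507] [1.800e+02 1.000e-02 1.087e+01] w 0.0488 F [-0.2 -0.5 -2.6]
units [-0.001 -0.006  0.511]
```

>>> {"name": "step_arm", "arguments": {"plan": [[0, -0.005, 0.1, 0, 42], [0, -0.005, 0.2, 0, 42], [0, -0.005, 0.3, 0, 42], [0, -0.005, 0.4, 0, 42], [0, -0.005, 0.45, 0, 42], [0, -0.005, 0.48, 0, 42], [0, -0.005, 0.5, 0, 42], [0, -0.005, 0.513, 0, 42], [0, -0.005, 0.513, 0, 42], [0, -0.005, 0.513, 0, 42], [0, -0.005, 0.513, 0, 42], [0, -0.005, 0.513, 0, 42]]}}

```text
time_s: 27.33
tcp_pos: [0.486, 0.3365, 0.0232]
eef_rot: [-179.9, -0.1, 10.9]
contact_force: [-0.4, -0.0, -2.4]
gripper_width: 0.049
gripper_force: 28.0
```

>>> {"name": "step_arm", "arguments": {"plan": [[0, 0, 0, 0, 42], [0, 0, 0, 0, 42], [0, 0, 0, 0, 87], [0, 0, 0, 0, 87], [0, 0, 0, 0, 87], [0, 0, 0, 0, 87], [0, 0, 0, 0, 87], [0, 0, -0.1, 0, 87], [0, 0, -0.25, 0, 87], [0, 0, -0.4, 0, 87], [0, 0, -0.55, 0, 87], [0, 0, -0.7, 0, 87]]}}

```text
time_s: 28.33
tcp_pos: [0.4855, 0.3358, 0.1994]
eef_rot: [180.0, -0.0, 10.9]
contact_force: [-0.1, 0.8, -0.5]
gripper_width: 0.0871
gripper_force: 0.0
```

>>> {"name": "step_arm", "arguments": {"plan": [[0, 0, -0.15, 0, 87], [0, 0, -0.15, 0, 87], [0, 0, -0.15, 0, 87], [0, 0, -0.15, 0, 87], [0, 0, -0.15, 0, 87]]}}

```text
time_s: 28.75
tcp_pos: [0.485, 0.3356, 0.2335]
eef_rot: [179.9, 0.1, 10.9]
contact_force: [0.4, 0.2, 0.2]
gripper_width: 0.0874
gripper_force: 0.0
```

```bash
python3 mv.py .4434 -.3868 .232; python3 - <<'E'
from h import *
im,C=shot('wrist','w_r2'); print(proj('wrist',C,[[.4855,.3355,.056],[.4855,.3355,.014]]))
cv2.imwrite('pics/w_r2c.png',cv2.resize(im[60:240,170:350,::-1],None,fx=3,fy=3))
E
```

```text
t 28.75 tcp [0.485  0.3356 0.2335] [1.7993e+02 1.1000e-01 1.0930e+01] w 0.0874 F [0.4 0.2 0.2]
units [-0.711  2.806  0.011]
[[259.3299819  164.86551707]
 [259.19131893 157.34941988]]
```

View pics/w_r2c.png

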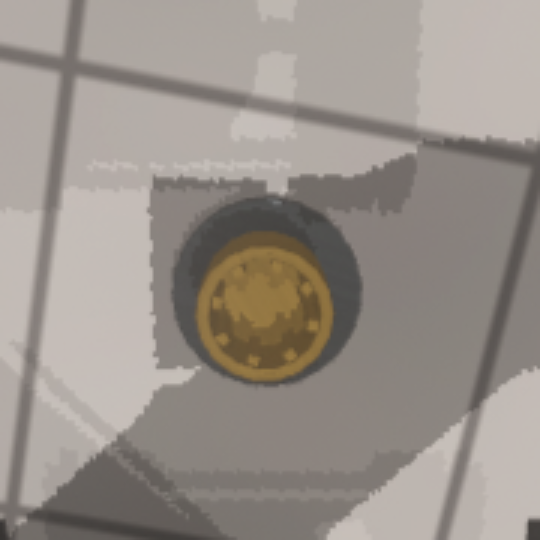

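The mould's rim is at (258.2,164.7) and the disc centre at (258.7,157), so the mould is centred within 2 mm and upright. Now the block goes back.

>>> {"name": "step_arm", "arguments": {"plan": [[-0.02, 0.12, 0, 0, 87], [-0.04, 0.26, 0, 0, 87], [-0.06, 0.4, 0, 0, 87], [-0.08, 0.55, 0, 0, 87], [-0.1, 0.7, 0, 0, 87], [-0.12, 0.85, 0, 0, 87], [-0.14, 1, 0, 0, 87], [-0.14, 1, 0, 0, 87]]}}

```text
time_s: 29.47
tcp_pos: [0.4977, 0.079, 0.234]
eef_rot: [179.9, 0.1, 10.7]
contact_force: [0.2, 0.7, -0.2]
gripper_width: 0.087
gripper_force: 0.0
```

>>> {"name": "step_arm", "arguments": {"plan": [[-0.02, 0.12, 0, 0, 87], [-0.04, 0.26, 0, 0, 87], [-0.06, 0.4, 0, 0, 87], [-0.08, 0.55, 0, 0, 87], [-0.1, 0.7, 0, 0, 87], [-0.12, 0.85, 0, 0, 87], [-0.14, 1, 0, 0, 87], [-0.14, 1, 0, 0, 87]]}}

```text
time_s: 30.13
tcp_pos: [0.511, -0.1731, 0.2333]
eef_rot: [180.0, 0.2, 10.7]
contact_force: [0.1, 0.6, -1.1]
gripper_width: 0.0869
gripper_force: 0.0
```

>>> {"name": "step_arm", "arguments": {"plan": [[-0.06, 0.12, 0, 0, 87], [-0.1, 0.26, 0, 0, 87], [-0.13, 0.4, 0, 0, 87], [-0.13, 0.48, 0, 0, 87], [-0.13, 0.48, 0, 0, 87], [-0.13, 0.48, 0, 0, 87], [-0.13, 0.48, 0, 0, 87], [-0.13, 0.48, 0, 0, 87]]}}

```text
time_s: 30.8
tcp_pos: [0.5025, -0.2913, 0.2344]
eef_rot: [-180.0, 0.0, 11.0]
contact_force: [-0.8, 0.4, 0.3]
gripper_width: 0.0867
gripper_force: 0.0
```

```bash
python3 mv.py .5005 -.293 .0735; python3 - <<'E'
from h import *
im,C=shot('wrist','w_b2'); print(proj('wrist',C,[[.5005,-.293,.114],[.5405,-.397,.104],[.4426,-.388,.11]]))
cv2.imwrite('pics/w_b2.png',im[:,:,::-1])
E
```

```text
t 30.8 tcp [ 0.5025 -0.2913  0.2344] [-1.7997e+02  5.0000e-02  1.0970e+01] w 0.0867 F [-0.8  0.4  0.3]
units [-0.009  0.005  0.644]
[[260.98438475 181.18639422]
 [378.89385736 158.20768484]
 [343.52705393 253.04224029]]
```

View pics/w_b2.png

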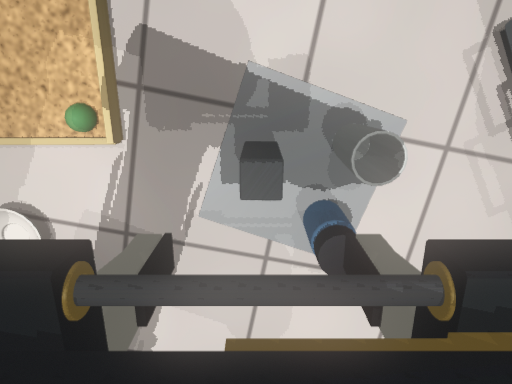

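The block top is at (261,180) and the tumbler rim at (378,158), as predicted. Grasping the block.

>>> {"name": "step_arm", "arguments": {"plan": [[-0.009, 0.005, 0.1, 0, 87], [-0.009, 0.005, 0.22, 0, 87], [-0.009, 0.005, 0.34, 0, 87], [-0.009, 0.005, 0.46, 0, 87], [-0.009, 0.005, 0.55, 0, 87], [-0.009, 0.005, 0.61, 0, 87], [-0.009, 0.005, 0.644, 0, 87], [-0.009, 0.005, 0.644, 0, 87], [-0.009, 0.005, 0.644, 0, 87], [-0.009, 0.005, 0.644, 0, 87]]}}

```text
time_s: 31.68
tcp_pos: [0.5017, -0.2937, 0.0753]
eef_rot: [179.9, -0.1, 11.0]
contact_force: [0.1, -0.2, -0.1]
gripper_width: 0.0874
gripper_force: 0.0
```

>>> {"name": "step_arm", "arguments": {"plan": [[0, 0, 0, 0, 34], [0, 0, 0, 0, 34], [0, 0, 0, 0, 34], [0, 0, 0, 0, 34], [0, 0, 0, 0, 34], [0, 0, 0, 0, 34], [0, 0, 0, 0, 34], [0, 0, 0, 0, 34], [0, 0, 0, 0, 34], [0, 0, 0, 0, 34], [0, 0, 0, 0, 34], [0, 0, 0, 0, 34]], "newtons": 28}}

```text
time_s: 32.68
tcp_pos: [0.5007, -0.2937, 0.0739]
eef_rot: [180.0, 0.0, 10.9]
contact_force: [-1.0, -0.1, -0.2]
gripper_width: 0.0392
gripper_force: 28.0
```

```bash
python3 mv.py .6169 -.0469 .232
```

```text
t 32.68 tcp [ 0.5007 -0.2937  0.0739] [180.     0.    10.94] w 0.0392 F [-1.  -0.1 -0.2]
units [ 0.644 -0.881 -0.632]
```

>>> {"name": "step_arm", "arguments": {"plan": [[0, 0, -0.06, 0, 34], [0, 0, -0.16, 0, 34], [0, 0, -0.3, 0, 34], [0, 0, -0.45, 0, 34], [0, 0, -0.57, 0, 34], [0, 0, -0.63, 0, 34], [0.1, -0.14, -0.63, 0, 34], [0.2, -0.28, -0.63, 0, 34], [0.3, -0.42, -0.63, 0, 34], [0.4, -0.56, -0.63, 0, 34], [0.5, -0.7, -0.63, 0, 34], [0.6, -0.82, -0.63, 0, 34]]}}

```text
time_s: 33.68
tcp_pos: [0.6068, -0.0654, 0.231]
eef_rot: [-180.0, 0.1, 10.9]
contact_force: [0.3, -0.7, -2.4]
gripper_width: 0.0398
gripper_force: 28.0
```

>>> {"name": "step_arm", "arguments": {"plan": [[0.044, -0.06, 0, 0, 34], [0.044, -0.06, 0, 0, 34], [0.044, -0.06, 0, 0, 34], [0.044, -0.06, 0, 0, 34], [0.044, -0.06, 0, 0, 34], [0.044, -0.06, 0, 0, 34], [0.044, -0.06, 0, 0, 34]]}}

```text
time_s: 34.27
tcp_pos: [0.6148, -0.0517, 0.2316]
eef_rot: [-180.0, -0.0, 10.9]
contact_force: [0.2, -0.2, -2.8]
gripper_width: 0.0399
gripper_force: 28.0
```

```bash
python3 mv.py .6169 -.0475 .0800
```

```text
t 34.27 tcp [ 0.6148 -0.0517  0.2316] [-1.800e+02 -1.000e-02  1.086e+01] w 0.0399 F [ 0.2 -0.2 -2.8]
units [ 0.011 -0.015  0.606]
```

>>> {"name": "step_arm", "arguments": {"plan": [[0.004, -0.006, 0.1, 0, 34], [0.004, -0.006, 0.22, 0, 34], [0.004, -0.006, 0.34, 0, 34], [0.004, -0.006, 0.46, 0, 34], [0.004, -0.006, 0.53, 0, 34], [0.004, -0.006, 0.57, 0, 34], [0.004, -0.006, 0.59, 0, 34], [0.004, -0.006, 0.606, 0, 34], [0.004, -0.006, 0.606, 0, 34], [0.004, -0.006, 0.606, 0, 34], [0.004, -0.006, 0.606, 0, 34], [0.004, -0.006, 0.606, 0, 34]]}}

```text
time_s: 35.27
tcp_pos: [0.6163, -0.049, 0.0809]
eef_rot: [-180.0, -0.1, 10.9]
contact_force: [-0.5, -0.6, -2.6]
gripper_width: 0.0398
gripper_force: 28.0
```

>>> {"name": "step_arm", "arguments": {"plan": [[0, 0, 0, 0, 34], [0, 0, 0, 0, 34], [0, 0, 0, 0, 34], [0, 0, 0, 0, 34]]}}

```text
time_s: 35.6
tcp_pos: [0.6159, -0.0491, 0.0802]
eef_rot: [180.0, -0.0, 10.9]
contact_force: [-0.3, 0.8, -1.8]
gripper_width: 0.0397
gripper_force: 28.0
```

```bash
python3 mv.py .6169 -.0475 .0800
```

```text
t 35.6 tcp [ 0.6159 -0.0491  0.0802] [ 1.800e+02 -2.000e-02  1.094e+01] w 0.0397 F [-0.3  0.8 -1.8]
units [ 0.005 -0.005  0.001]
```

Within 2 mm; release. Then to the tumbler at about (0.5405, -0.397).

>>> {"name": "step_arm", "arguments": {"plan": [[0, 0, 0.003, 0, 34], [0, 0, 0.003, 0, 75], [0, 0, 0.003, 0, 75], [0, 0, 0.003, 0, 75], [0, 0, 0.003, 0, 75], [0, 0, -0.1, 0, 87], [0, 0, -0.25, 0, 87], [0, 0, -0.4, 0, 87], [0, 0, -0.55, 0, 87], [0, 0, -0.61, 0, 87], [0, 0, -0.61, 0, 87], [0, 0, -0.61, 0, 87]]}}

```text
time_s: 36.6
tcp_pos: [0.6162, -0.0489, 0.2336]
eef_rot: [-180.0, -0.1, 10.9]
contact_force: [-0.6, 0.4, -0.2]
gripper_width: 0.0871
gripper_force: 0.0
```

```bash
python3 mv.py .5405 -.397 .232
```

```text
t 36.6 tcp [ 0.6162 -0.0489  0.2336] [-1.7998e+02 -1.5000e-01  1.0930e+01] w 0.0871 F [-0.6  0.4 -0.2]
units [-0.561  1.31   0.005]
```

>>> {"name": "step_arm", "arguments": {"plan": [[-0.06, 0.13, 0, 0, 87], [-0.12, 0.27, 0, 0, 87], [-0.18, 0.41, 0, 0, 87], [-0.24, 0.55, 0, 0, 87], [-0.3, 0.69, 0, 0, 87], [-0.36, 0.83, 0, 0, 87], [-0.4, 0.94, 0, 0, 87], [-0.4, 0.94, 0, 0, 87]]}}

```text
time_s: 37.27
tcp_pos: [0.56, -0.303, 0.2302]
eef_rot: [-179.9, 0.2, 10.7]
contact_force: [1.0, 0.7, 0.8]
gripper_width: 0.0868
gripper_force: 0.0
```

>>> {"name": "step_arm", "arguments": {"plan": [[-0.06, 0.12, 0, 0, 87], [-0.12, 0.25, 0, 0, 87], [-0.161, 0.37, 0, 0, 87], [-0.161, 0.37, 0, 0, 87], [-0.161, 0.37, 0, 0, 87], [-0.161, 0.37, 0, 0, 87], [-0.161, 0.37, 0, 0, 87], [-0.161, 0.37, 0, 0, 87], [-0.161, 0.37, 0, 0, 87]]}}

```text
time_s: 38.02
tcp_pos: [0.5406, -0.3963, 0.2325]
eef_rot: [-180.0, -0.0, 11.0]
contact_force: [-0.3, -1.5, 0.7]
gripper_width: 0.087
gripper_force: 0.0
```

```bash
python3 mv.py .5405 -.397 .0665
```

```text
t 38.02 tcp [ 0.5406 -0.3963  0.2325] [-1.800e+02 -1.000e-02  1.101e+01] w 0.087 F [-0.3 -1.5  0.7]
units [-0.001  0.003  0.664]
```

>>> {"name": "step_arm", "arguments": {"plan": [[0, 0.002, 0.1, 0, 87], [0, 0.002, 0.22, 0, 87], [0, 0.002, 0.34, 0, 87], [0, 0.002, 0.46, 0, 87], [0, 0.002, 0.56, 0, 87], [0, 0.002, 0.63, 0, 87], [0, 0.002, 0.664, 0, 87], [0, 0.002, 0.664, 0, 87], [0, 0.002, 0.664, 0, 87], [0, 0.002, 0.664, 0, 87]]}}

```text
time_s: 38.85
tcp_pos: [0.5414, -0.3981, 0.0682]
eef_rot: [179.9, -0.1, 11.0]
contact_force: [0.1, -0.8, 0.9]
gripper_width: 0.0869
gripper_force: 0.0
```

>>> {"name": "step_arm", "arguments": {"plan": [[0, 0, 0, 0, 44], [0, 0, 0, 0, 44], [0, 0, 0, 0, 44], [0, 0, 0, 0, 44], [0, 0, 0, 0, 44], [0, 0, 0, 0, 44], [0, 0, 0, 0, 44], [0, 0, 0, 0, 44], [0, 0, 0, 0, 44], [0, 0, 0, 0, 44]], "newtons": 22}}

```text
time_s: 39.68
tcp_pos: [0.5404, -0.3979, 0.0666]
eef_rot: [180.0, -0.0, 10.9]
contact_force: [-0.3, -0.6, 2.2]
gripper_width: 0.0523
gripper_force: 22.0
```

```bash
python3 mv.py .597 .0722 .232
```

```text
t 39.68 tcp [ 0.5404 -0.3979  0.0666] [ 1.7998e+02 -1.0000e-02  1.0940e+01] w 0.0523 F [-0.3 -0.6  2.2]
units [ 0.579 -1.803 -0.662]
```

>>> {"name": "step_arm", "arguments": {"plan": [[0, 0, -0.06, 0, 44], [0, 0, -0.16, 0, 44], [0, 0, -0.3, 0, 44], [0, 0, -0.45, 0, 44], [0, 0, -0.6, 0, 44], [0, 0, -0.66, 0, 44], [0.05, -0.15, -0.66, 0, 44], [0.1, -0.3, -0.66, 0, 44], [0.15, -0.45, -0.66, 0, 44], [0.2, -0.6, -0.66, 0, 44], [0.25, -0.75, -0.66, 0, 44], [0.29, -0.9, -0.66, 0, 44]]}}

```text
time_s: 40.68
tcp_pos: [0.5685, -0.161, 0.231]
eef_rot: [-180.0, 0.0, 10.9]
contact_force: [1.6, 0.3, -0.9]
gripper_width: 0.0525
gripper_force: 22.0
```

>>> {"name": "step_arm", "arguments": {"plan": [[0.05, -0.15, 0, 0, 44], [0.1, -0.3, 0, 0, 44], [0.15, -0.45, 0, 0, 44], [0.2, -0.6, 0, 0, 44], [0.25, -0.75, 0, 0, 44], [0.289, -0.903, 0, 0, 44], [0.289, -0.903, 0, 0, 44], [0.289, -0.903, 0, 0, 44], [0.289, -0.903, 0, 0, 44], [0.289, -0.903, 0, 0, 44], [0.289, -0.903, 0, 0, 44], [0.289, -0.903, 0, 0, 44]]}}

```text
time_s: 41.68
tcp_pos: [0.5968, 0.0712, 0.2315]
eef_rot: [-180.0, 0.0, 10.8]
contact_force: [-0.1, -0.2, -0.9]
gripper_width: 0.0527
gripper_force: 22.0
```

```bash
python3 mv.py .597 .0722 .0730
```

```text
t 41.68 tcp [0.5968 0.0712 0.2315] [-180.      0.     10.85] w 0.0527 F [-0.1 -0.2 -0.9]
units [ 0.002 -0.004  0.634]
```

>>> {"name": "step_arm", "arguments": {"plan": [[0, -0.003, 0.1, 0, 44], [0, -0.003, 0.22, 0, 44], [0, -0.003, 0.34, 0, 44], [0, -0.003, 0.46, 0, 44], [0, -0.003, 0.55, 0, 44], [0, -0.003, 0.6, 0, 44], [0, -0.003, 0.62, 0, 44], [0, -0.003, 0.634, 0, 44], [0, -0.003, 0.634, 0, 44], [0, -0.003, 0.634, 0, 44], [0, -0.003, 0.634, 0, 44], [0, -0.003, 0.634, 0, 44]]}}

```text
time_s: 42.68
tcp_pos: [0.5972, 0.0731, 0.0738]
eef_rot: [-180.0, -0.1, 10.9]
contact_force: [0.1, -0.8, -0.8]
gripper_width: 0.0522
gripper_force: 22.0
```

>>> {"name": "step_arm", "arguments": {"plan": [[0, 0, 0, 0, 44], [0, 0, 0, 0, 44], [0, 0, 0, 0, 44], [0, 0, 0, 0, 80], [0, 0, 0, 0, 80], [0, 0, 0, 0, 80], [0, 0, 0, 0, 80], [0, 0, -0.1, 0, 87], [0, 0, -0.25, 0, 87], [0, 0, -0.4, 0, 87], [0, 0, -0.55, 0, 87], [0, 0, -0.64, 0, 87]]}}

```text
time_s: 43.68
tcp_pos: [0.5981, 0.0731, 0.2377]
eef_rot: [-180.0, -0.3, 11.0]
contact_force: [1.4, 0.8, 0.5]
gripper_width: 0.087
gripper_force: 0.0
```

```bash
python3 mv.py .4426 -.388 .232
```

```text
t 43.68 tcp [0.5981 0.0731 0.2377] [-180.     -0.29   10.96] w 0.087 F [1.4 0.8 0.5]
units [-0.961  1.692  0.018]
```

>>> {"name": "step_arm", "arguments": {"plan": [[-0.08, 0.13, 0, 0, 87], [-0.15, 0.26, 0, 0, 87], [-0.22, 0.39, 0, 0, 87], [-0.29, 0.52, 0, 0, 87], [-0.36, 0.65, 0, 0, 87], [-0.43, 0.77, 0, 0, 87], [-0.48, 0.846, 0, 0, 87], [-0.48, 0.846, 0, 0, 87]]}}

```text
time_s: 44.35
tcp_pos: [0.5173, -0.1606, 0.2332]
eef_rot: [180.0, 0.0, 10.8]
contact_force: [0.1, 0.6, -0.1]
gripper_width: 0.087
gripper_force: 0.0
```

>>> {"name": "step_arm", "arguments": {"plan": [[-0.08, 0.13, 0, 0, 87], [-0.15, 0.26, 0, 0, 87], [-0.22, 0.39, 0, 0, 87], [-0.29, 0.52, 0, 0, 87], [-0.36, 0.65, 0, 0, 87], [-0.43, 0.77, 0, 0, 87], [-0.48, 0.846, 0, 0, 87], [-0.48, 0.846, 0, 0, 87], [-0.48, 0.846, 0, 0, 87], [-0.48, 0.846, 0, 0, 87], [-0.48, 0.846, 0, 0, 87], [-0.48, 0.846, 0, 0, 87]]}}

```text
time_s: 45.35
tcp_pos: [0.4419, -0.387, 0.2331]
eef_rot: [180.0, -0.0, 11.0]
contact_force: [-0.4, 0.3, 0.1]
gripper_width: 0.0871
gripper_force: 0.0
```

```bash
python3 - <<'E'
from h import *
print(onz('wrist',np.load('pics/w_m2.npy'),[(259.5,178)],.110))
E
python3 mv.py .442 -.388 .082
```

```text
[[ 0.44076624 -0.38650602  0.11      ]]
t 45.35 tcp [ 0.4419 -0.387   0.2331] [ 1.7999e+02 -2.0000e-02  1.1020e+01] w 0.0871 F [-0.4  0.3  0.1]
units [-0.001  0.004  0.604]
```

>>> {"name": "step_arm", "arguments": {"plan": [[0, 0, 0.1, 0, 87], [0, 0, 0.22, 0, 87], [0, 0, 0.34, 0, 87], [0, 0, 0.46, 0, 87], [0, 0, 0.54, 0, 87], [0, 0, 0.58, 0, 87], [0, 0, 0.604, 0, 87], [0, 0, 0.604, 0, 87], [0, 0, 0.604, 0, 87], [0, 0, 0.604, 0, 87]]}}

```text
time_s: 46.18
tcp_pos: [0.4425, -0.3883, 0.0835]
eef_rot: [179.9, -0.1, 11.0]
contact_force: [0.3, -0.7, 0.4]
gripper_width: 0.087
gripper_force: 0.0
```

>>> {"name": "step_arm", "arguments": {"plan": [[0, 0, 0, 0, 40], [0, 0, 0, 0, 40], [0, 0, 0, 0, 40], [0, 0, 0, 0, 40], [0, 0, 0, 0, 40], [0, 0, 0, 0, 40], [0, 0, 0, 0, 40], [0, 0, 0, 0, 40], [0, 0, 0, 0, 40], [0, 0, 0, 0, 40]], "newtons": 25}}

```text
time_s: 47.02
tcp_pos: [0.4414, -0.3878, 0.0819]
eef_rot: [-180.0, 0.0, 10.9]
contact_force: [-0.6, 1.8, 0.6]
gripper_width: 0.046
gripper_force: 25.0
```

```bash
python3 mv.py .5515 .0040 .232
```

```text
t 47.02 tcp [ 0.4414 -0.3878  0.0819] [-180.      0.     10.94] w 0.046 F [-0.6  1.8  0.6]
units [ 0.73  -1.455 -0.6  ]
```

>>> {"name": "step_arm", "arguments": {"plan": [[0, 0, -0.06, 0, 40], [0, 0, -0.16, 0, 40], [0, 0, -0.3, 0, 40], [0, 0, -0.45, 0, 40], [0, 0, -0.58, 0, 40], [0, 0, -0.66, 0, 40], [0.07, -0.13, -0.66, 0, 40], [0.14, -0.26, -0.66, 0, 40], [0.21, -0.39, -0.66, 0, 40], [0.28, -0.52, -0.66, 0, 40], [0.33, -0.65, -0.66, 0, 40], [0.37, -0.73, -0.66, 0, 40]]}}

```text
time_s: 48.02
tcp_pos: [0.4973, -0.1883, 0.2464]
eef_rot: [-179.9, 0.0, 11.0]
contact_force: [0.8, 0.1, -3.4]
gripper_width: 0.0466
gripper_force: 25.0
```

>>> {"name": "step_arm", "arguments": {"plan": [[0.07, -0.13, 0, 0, 40], [0.14, -0.26, 0, 0, 40], [0.21, -0.39, 0, 0, 40], [0.28, -0.52, 0, 0, 40], [0.33, -0.65, 0, 0, 40], [0.36, -0.725, 0, 0, 40], [0.36, -0.725, 0, 0, 40], [0.36, -0.725, 0, 0, 40], [0.36, -0.725, 0, 0, 40], [0.36, -0.725, 0, 0, 40], [0.36, -0.725, 0, 0, 40], [0.36, -0.725, 0, 0, 40]]}}

```text
time_s: 49.02
tcp_pos: [0.5514, 0.0031, 0.247]
eef_rot: [180.0, -0.0, 10.9]
contact_force: [-0.4, -0.6, -3.4]
gripper_width: 0.0467
gripper_force: 25.0
```

```bash
python3 mv.py .5515 .0040 .088
```

```text
t 49.02 tcp [0.5514 0.0031 0.247 ] [180.    -0.    10.86] w 0.0467 F [-0.4 -0.6 -3.4]
units [ 0.001 -0.004  0.636]
```

>>> {"name": "step_arm", "arguments": {"plan": [[0, -0.003, 0.1, 0, 40], [0, -0.003, 0.22, 0, 40], [0, -0.003, 0.34, 0, 40], [0, -0.003, 0.46, 0, 40], [0, -0.003, 0.55, 0, 40], [0, -0.003, 0.6, 0, 40], [0, -0.003, 0.625, 0, 40], [0, -0.003, 0.636, 0, 40], [0, -0.003, 0.636, 0, 40], [0, -0.003, 0.636, 0, 40], [0, -0.003, 0.636, 0, 40], [0, -0.003, 0.636, 0, 40]]}}

```text
time_s: 50.02
tcp_pos: [0.5518, 0.0047, 0.0886]
eef_rot: [-180.0, -0.1, 10.9]
contact_force: [0.4, 1.1, -2.6]
gripper_width: 0.0462
gripper_force: 25.0
```

>>> {"name": "step_arm", "arguments": {"plan": [[0, 0, 0, 0, 40], [0, 0, 0, 0, 40], [0, 0, 0, 0, 40], [0, 0, 0, 0, 80], [0, 0, 0, 0, 80], [0, 0, 0, 0, 80], [0, 0, 0, 0, 80], [0, 0, -0.1, 0, 87], [0, 0, -0.25, 0, 87], [0, 0, -0.4, 0, 87], [0, 0, -0.55, 0, 87], [0, 0, -0.7, 0, 87]]}}

```text
time_s: 51.02
tcp_pos: [0.5511, 0.0045, 0.2651]
eef_rot: [180.0, -0.0, 10.9]
contact_force: [1.9, 0.1, -0.5]
gripper_width: 0.0867
gripper_force: 0.0
```

>>> {"name": "step_arm", "arguments": {"plan": [[0.2, 0.07, -0.18, 0, 87], [0.2, 0.07, -0.18, 0, 87], [0.2, 0.07, -0.18, 0, 87], [0.2, 0.07, -0.18, 0, 87], [0.2, 0.07, -0.18, 0, 87], [0.2, 0.07, -0.18, 0, 87], [0.2, 0.07, -0.18, 0, 87], [0.2, 0.07, -0.18, 0, 87]]}}

```text
time_s: 51.68
tcp_pos: [0.6031, -0.003, 0.3075]
eef_rot: [180.0, 0.0, 11.0]
contact_force: [-0.9, -0.2, 0.3]
gripper_width: 0.087
gripper_force: 0.0
```

```bash
python3 mv.py .6028 -.0142 .302; python3 - <<'E'
from h import *
im,C=shot('wrist','w_end'); print(proj('wrist',C,[[.5972,.0718,.11],[.5515,.005,.116],[.617,-.0475,.12]]).round(1).tolist())
e=cv2.imread('pics/w_t2.png')[60:240,130:350]
cv2.imwrite('pics/cmp.png',cv2.resize(np.hstack([e,im[60:240,130:350,::-1]]),None,fx=1.8,fy=1.8,interpolation=cv2.INTER_CUBIC))
E
```

```text
t 51.68 tcp [ 0.6031 -0.003   0.3075] [1.800e+02 5.000e-02 1.096e+01] w 0.087 F [-0.9 -0.2  0.3]
units [-0.01   0.044  0.022]
[[193.1, 154.3], [244.0, 204.5], [301.4, 158.9]]
```

View pics/cmp.png

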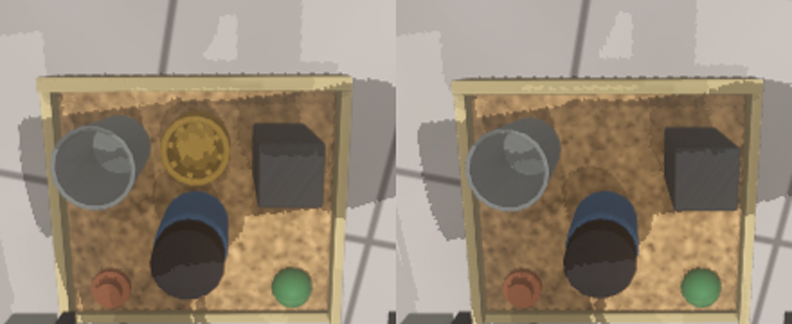

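All three are back within about 2–3 mm of their start: tumbler (192,153), jar (243,203) and block (300,160), against predictions of (193,154), (244,204.5) and (301,159). The small pieces have not moved. Handing in.

```bash
python3 -c "
from plant import workorder; print(workorder.close_job())"
```

```text
the job is handed in; nothing more can be done
None
```

I handed the job in at about 52 s of simulated time: the mould stands within about 2 mm of the rest's centre, and the jar, tumbler and block are back upright within about 3 mm of their starting places, by my camera checks; no pass/fail verdict came back.

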